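# Rock the locating block out of the drilling jig

### The job

Free the brass locating block in the blue jig: with the red T-handled key turn the green captive screw a full quarter turn counter-clockwise, without touching the screw with the gripper, and put the key back upright in its black stand. Then take the block by its neck and, without wrenching it upward, rock it to one side and the other until both stiff cheeks have given way, and draw it straight up. Finish while still holding it still and upright over its nest, its foot a few centimetres (1 to 6) clear of the cheeks, with the other things on the bench left alone.

Things in the scene. Friction and masses are not known exactly. Their poses are not given: they have to be found in the camera images.
- jig: blue drilling jig bolted to the bench, base plate 170 x 150 x 18 mm; origin on the bench under the middle of the nest; x runs along the nest to the screw, y to the left cheek, z up. The nest is a slot 33 mm (x) by 14 mm (y), floor 10 mm above the bench. Outside the cheeks stand grey brackets, to y = +-55 mm and 42 mm above the bench
- nest (a point): centre of the nest, at the height of the tops of the cheeks, 57 mm above the bench
- block: brass locating block, 0.3 to 0.6 kg, 92 mm tall; origin under its foot; axes as the jig's when seated. Foot 30 (x) by 10 mm (y), 11 mm deep, 2 mm play in the slot at each y side; body 36 by 30 mm, 11 to 36 mm up, its shoulders 4 mm out beyond the neck at both y sides; ledge at the +x end to x = 36 mm, 11 to 17 mm up. Seated, its top can be rocked to +-y by about 0.25 rad, pivoting on the foot
- block_grip (a point): middle of the block's gripping neck, 76 mm above the block's underside and 16 mm below its top, 86 mm above the bench when seated. Neck 20 mm along x and 22 mm along y, from 36 to 92 mm above the underside; the x faces are free to grip
- cheek_left (a joint): how far the dark steel cheek at the jig's +y side is pushed outward, m: 0 to 0.001 at first (at the neck), at most 0.009. Stiff (10 N), no spring, stays where pushed. Its nose, 50 to 57 mm above the bench, 26 mm long in x, is 4 mm above the block's shoulder, which passes once the cheek is out 4 mm or more; leaning the seated block's top to +y by 0.17 rad pushes it 5 to 7 mm
- cheek_right (a joint): the same for the cheek at the jig's -y side, pushed toward -y
- screw (a joint): turn of the captive quarter-turn screw, rad: 0 to 0.12 at the start (bar along the jig's x, over the block's ledge, so the block cannot lift), 1.57 at its stop is undone (bar along the jig's y), grows counter-clockwise seen from above, stiff (0.1 N m), stays where it is left. The key's fork has about 0.17 rad of play on the bar each way, so turn the key a little past
- screw_top (a point): on the ridge of the screw's green bar head, at its middle, on its axis, 40 mm above the bench and 46 mm along the jig's x from its origin; bar 36 mm long, 8 mm wide, 11 mm high, its top 4 mm a roof-shaped ridge that guides the fork on; the point's x axis runs along the bar and turns with it
- key: T-handled fork key, 0.22 kg, upright in its stand; origin at its lower end, the tips of two prongs 9 mm deep and 24 mm long, 12 mm gap between them running along its x, as the handle does: the handle lies along the bar when the fork straddles it. Head 28 mm wide, 9 to 23 mm up; shaft 14 mm; collar 54 mm wide, underside 40 mm up, rests on the stand
- key_grip (a point): middle of the key's red handle bar, 116 mm above its prong tips; bar 70 mm long (x), 14 mm thick (y), 22 mm high. It is 118 mm above the bench with the key in its stand, and 107 mm above the screw bar's top with the fork fully down on the bar
- stand_top (a point): centre of the mouth of the black key stand, 42 mm above the bench, fixed; stand 70 mm square, square hole 42 mm wide open from above
- jar: amber glass jar, 56 mm wide, 75 mm tall; a bystander, origin at the middle of its underside
- tin: red-labelled tin, 84 mm wide, 100 mm tall; a bystander, origin at the middle of its underside
- spool: wire spool with copper wire and black flanges, 76 mm wide, 46 mm tall; a bystander, origin at the middle of its underside
- sprayer: white spray bottle with yellow head, 72 mm wide, 205 mm tall; a bystander, origin at the middle of its underside
- spanner: steel spanner, 170 mm long, lying flat; a bystander, origin at the middle of its length, on its underside
- driver: screwdriver with orange handle, 180 mm long, lying; a bystander, origin at the middle of its length, on its underside
- collar: steel shaft collar, 48 mm outside, 16 mm high; a bystander, origin at the middle of its underside
Not all that is in view belongs to the job. There is more than one size of the block; the one meant has the size given above.

How it is judged:
On the way, in this order (a step that is already met when the one before it is completed fails the run):
1. the screw is turned to its undone position with the key (value of joint screw above 1.2 rad), for 0.1 s.
2. the key stands in its stand again, let go (horizontal distance between key_grip and stand_top below 0.02 m and height (world z) of key_grip below 0.125 m and angle between key_grip's own z axis and vertical below 0.15 rad and contact force between key and the fingers below 0.05 N), for 0.2 s.
3. both cheeks have been pushed outward by rocking (value of joint each of cheek_left, cheek_right above 0.003 m), for 0.05 s.
At the end, for the whole second after the job is handed in: Block gripped, still, upright within 0.25 rad, clear of the jig, underside 5 to 68 mm above the cheek tops, within 40 mm sideways of the nest; screw at 1.15 rad or more; key let go in its stand, within 20 mm of its centre and 0.15 rad of upright (all of step 2 and z of block_grip in the frame of jig between 0.138 and 0.201 m and horizontal distance between block_grip and nest below 0.04 m and angle between block_grip's own z axis and vertical below 0.25 rad and contact force between block and the fingers above 1 N and contact force between block and jig below 0.05 N and linear speed of block below 0.03 m/s and value of joint screw above 1.15 rad); the arm keeps its last pose, push and grip.
It fails at once if the gripper touches the screw (contact force between any of the fingers, the arm and screw above 0.5 N).
It fails at once if the block is wrenched against the jig with more than 80 N (contact force between block and jig above 80 N).
It fails at once if one of the other things on the bench is moved more than 30 mm (distance of any of jar, tin, spool, sprayer, spanner, driver, collar from where it was at the start of the episode above 0.03 m).
It also fails if it takes over 59 s, if anything falls off the work surface, if the arm or the gripper's body presses on something with over 40 N, if the wrist force passes 120 N, or if a joint passes its speed limit or range.

### The arm

A 6-joint arm with a two-finger parallel gripper is mounted at the origin on the work surface. World frame = base frame: x ahead of the robot, y to its left, z up, the work surface at z = 0. Lengths are in m, angles in rad, forces in N, time in s.
With the tool pointing down it reaches from about 0.425 to 0.95 m from the base axis. Payload 3.5 kg.
Tool frame: the origin (TCP) lies at the very end of the fingers, on their centre line; the grasp point (between the pads) lies 19 mm behind it (tcp_to_grasp is the distance from the TCP to the grasp point, in m); z points along the fingers, y is the direction in which the jaws open and shut (so a half turn about z gives the same grasp; the last joint's range is limited). The gripper opens to 85 mm and grips with 20 to 120 N. Pads are 22 mm wide; open, the fingers measure 114 mm over their backs; the gripper's body (76 mm by 85 mm) begins 54 mm behind the grasp point. The pads swing forward as they close: fully open they stand 13 mm farther back than shut.
Start: joints at [1.151, 0.286, 1.577, -0, 1.279, -0.15], TCP at [0.18, 0.651, 0.231] pointing down, gripper open.
Joint ranges: [-2.77, 2.77], [-0.9, 2.22], [0.21, 2.48], [-1.53, 4.67], [0.24, 2.81], [-2.84, 2.84]. Speed limits (rad/s): [2.79, 2.79, 3.14, 3.14, 3.14, 3.14].

### API

Orientations are given as a unit quaternion [x, y, z, w].
In Python, from plant import * gives the robot as it stands. The module is installed in compiled form; this text tells all that it offers.
- The arm moves only by the tool arm_command, never from a script. Its argument "steps" is a list of rows, each a list of 3 entries, a list of its own where there are three numbers: the turn, a rotation vector about the tool's x, y, z in rad, then the shift along the tool's x, y, z in m, then the gripper command: -1 is shut, 1 is fully open, values between are in proportion. A call has 1 to 12 rows; each row is the pose to reach, as a shift and turn from the pose measured when the call began, along the tool's axes at that moment; what a row does not reach only later rows make up. A row lasts 1/8 s, in which the tool goes at most 62.5 mm and 10.7 degrees, less where a joint would pass 70% of its speed; a pose out of reach is approached as far as the arm can. A call with a gripper value outside its range is refused whole. The fingers move at their own pace and stop on an object; "force" is the grip in N (left out, the last holds). Time passes only in rows, so rows that repeat a pose let the fingers close. It gives the time, the measured TCP pose, the force and the opening at its end, in the units of the state.
- get_state(): the state, without advancing time (a new reading comes with each control period).
- read_camera(name): name is "scene" or "top" or "wrist"; returns a dict with "frame" (400x640x3 uint8, red, green, blue), "vfov" (degrees; the focal length in pixels is half the picture's height over the tangent of half this angle, whatever the lens; pixels are square), "cx", "cy" (the principal point, pixels), "position" and "rotation" of the camera in the world; the wrist camera has in their place "mount" (4x4, takes a point from camera to tool coordinates, whose origin is the TCP and whose axes are the flange's). Camera axes: x right, y up, looking along -z (the intrinsics and any distortion apply to the point x, -y, -z); pixel columns grow to the right and rows downward; lengths in m; the calibration is good to about 2 mm. A picture is of the moment at which its call begins: read the wrist's pose just before it. There is no depth.
- sign_off(): hands the job in, once; it reports no verdict.
The state is a dict: "time": time; "qpos": joint angles; "dq": joint speeds; "joint_efforts": joint torques, N m; "eef_pos": TCP position; "tcp_rot": TCP orientation; "contact_force": force on the tool from outside, world axes, zero at the start; "wrist_torque": the same for the moment, N m; "opening": opening from 0.0 (shut) to 1.0 (fully open).
Only numpy, scipy, OpenCV 4.12 (cv2) and the standard library are available. Lean on these libraries where they do the work, as an engineer would, in place of code of your own. Each camera call takes 0.05 s, during which the arm holds its last target.

## Working session

There is one attempt and no reset: what is moved stays moved. The work goes in short steps, Python scripts to look and compute and a tool call to move; the robot and the scene stay as the last step left them, time stands still between calls to the robot, and variables do not carry over. Pictures are saved under pics/ and viewed, and the job is handed in when it is done.

Besides the shell and the picture viewer there is one more tool, called after "Call:" in YAML: its name, and indented under it one key for each argument. arm_command: Moves the arm, as the interface text tells. Its arguments: {"type":"object","properties":{"steps":{"type":"array"},"force":{"type":"number"}},"required":["steps"]}

```bash
mkdir -p pics
python3 - <<'E'
from plant import *
import cv2,numpy as np
s=get_state();print({k:np.round(v,3).tolist() for k,v in s.items()})
for n in ["scene","top","wrist"]:
    c=read_camera(n)
    cv2.imwrite(f"pics/{n}0.png",c["frame"][:,:,::-1])
    print(n,{k:(np.round(v,4).tolist() if k!='frame' else 0) for k,v in c.items() if not isinstance(v,str)},[k for k in c])
E
```

```text
{'time': 0.0, 'qpos': [1.151, 0.287, 1.578, -0.0, 1.279, -0.15], 'dq': [0.0, -0.0, -0.0, 0.001, 0.0, -0.002], 'joint_efforts': [-0.002, -40.598, -29.262, -0.0, 0.006, 0.0], 'eef_pos': [0.18, 0.65, 0.23], 'tcp_rot': [0.134, 0.991, -0.001, -0.0], 'contact_force': [0.414, 0.163, -0.443], 'wrist_torque': [0.002, -0.019, -0.026], 'opening': 0.996}
scene {'frame': 0, 'vfov': 55.8567, 'cx': 312.9781, 'cy': 201.2087, 'position': [1.1866, 0.3199, 0.6818], 'rotation': [0.2094, 0.393, 0.7838, 0.4328]} ['frame', 'vfov', 'cx', 'cy', 'position', 'rotation']
top {'frame': 0, 'vfov': 57.2162, 'cx': 322.968, 'cy': 201.0432, 'position': [0.4664, -0.0929, 1.1954], 'rotation': [-0.0226, 0.0198, 0.708, -0.7056]} ['frame', 'vfov', 'cx', 'cy', 'position', 'rotation']
wrist {'frame': 0, 'vfov': 71.6022, 'cx': 321.848, 'cy': 199.2458, 'mount': [[0.0005, 0.9482, 0.3175, 0.0819], [1.0, -0.0003, -0.0007, -0.0002], [-0.0005, 0.3175, -0.9482, -0.1421], [0.0, 0.0, 0.0, 1.0]]} ['frame', 'vfov', 'cx', 'cy', 'mount']
```

View pics/scene0.png

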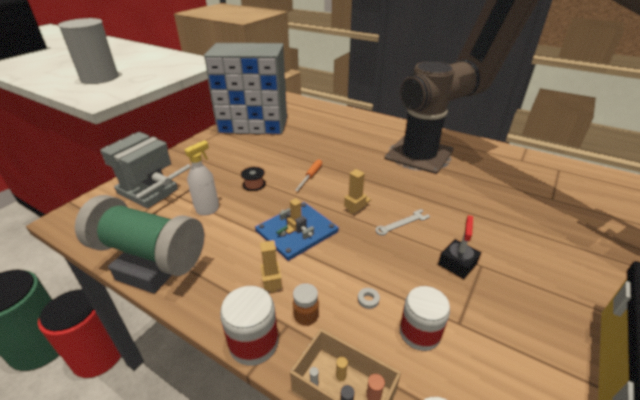

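View pics/top0.png

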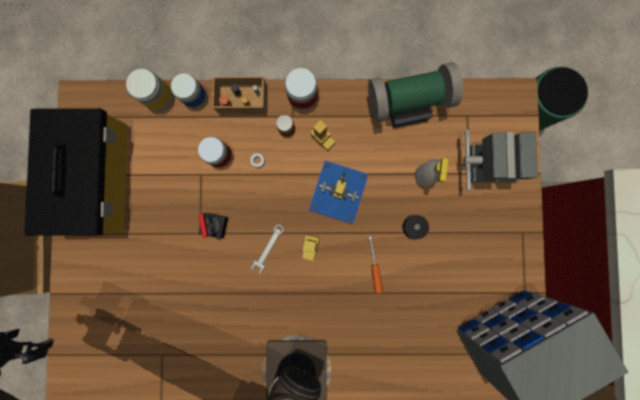

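View pics/wrist0.png

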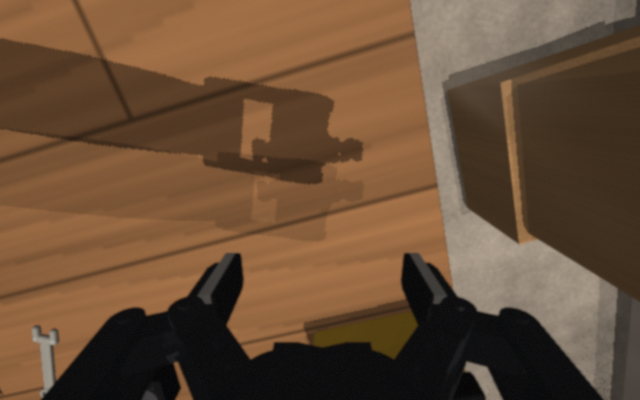

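The scene shows the blue jig near (297,228) with the block seated. The black stand with the red key is near (460,258), and there are two decoy blocks. In the top view the jig is at (340,192) and the key at (213,225).

```bash
cat > h.py <<'E'
import numpy as np,cv2
from scipy.spatial.transform import Rotation as R
from plant import *
def cam(n):
    s=get_state(); c=read_camera(n)
    if n=="wrist":
        T=np.eye(4);T[:3,:3]=R.from_quat(s["tcp_rot"]).as_matrix();T[:3,3]=s["eef_pos"]
        M=T@np.array(c["mount"]); c["P"]=M[:3,3];c["Rm"]=M[:3,:3]
    else:
        c["P"]=np.array(c["position"]);c["Rm"]=R.from_quat(c["rotation"]).as_matrix() if np.size(c["rotation"])==4 else np.array(c["rotation"])
    c["f"]=200/np.tan(np.radians(c["vfov"])/2)
    return c
def px2w(c,u,v,z):
    d=c["Rm"]@np.array([(u-c["cx"])/c["f"],-(v-c["cy"])/c["f"],-1.])
    return c["P"]+d*(z-c["P"][2])/d[2]
def w2px(c,p):
    q=c["Rm"].T@(np.array(p)-c["P"])
    return np.array([c["cx"]+c["f"]*q[0]/-q[2],c["cy"]-c["f"]*q[1]/-q[2]])
def crop(c,u0,v0,u1,v1,k,name):
    im=cv2.resize(c["frame"][v0:v1,u0:u1,::-1],None,fx=k,fy=k,interpolation=cv2.INTER_CUBIC)
    cv2.imwrite(f"pics/{name}.png",im)
E
python3 - <<'E'
from h import *
t=cam("top");s=cam("scene")
crop(t,180,120,400,270,3.6,"t1"); crop(s,230,150,500,300,2.9,"s1")
for n,u,v,z in [("jig",340,192,.02),("stand",213,225,.04),("handle",206,225,.118),("base",297,340,0)]: print(n,px2w(t,u,v,z))
print("jig s",px2w(s,297,230,.018),px2w(s,460,252,.042))
print(w2px(t,[0,0,0]),w2px(s,[0,0,0]))
E
```

```text
jig [ 0.56589592 -0.14336122  0.02      ]
stand [0.46144607 0.2578457  0.04      ]
handle [0.46184521 0.25473909 0.118     ]
base [ 0.09383467 -0.00400367  0.        ]
jig s [ 0.58016768 -0.12661107  0.018     ] [0.4633249  0.26283802 0.042     ]
[295.71372054 370.14007386] [418.71544208 154.20854892]
```

```bash
sleep 0
```

```text
(no output)
```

View pics/t1.png

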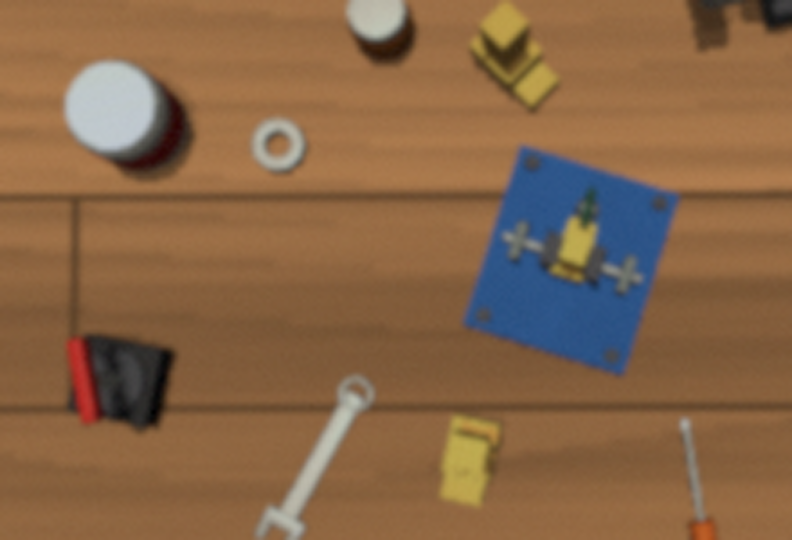

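View pics/s1.png

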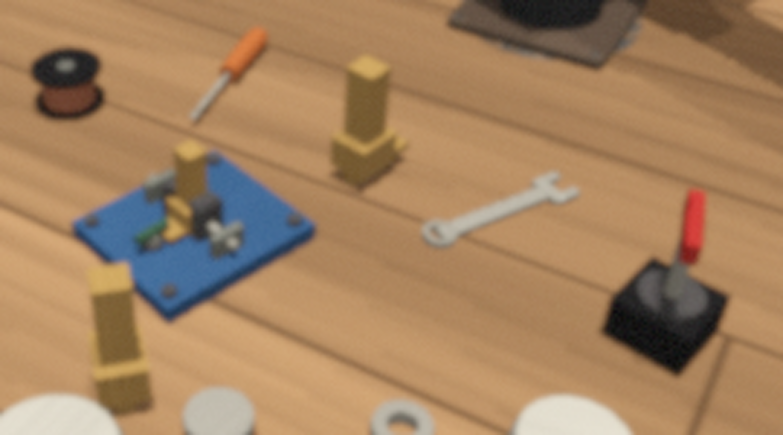

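```bash
cat >> h.py <<'E'
def Rdown(yaw):  # tool y at yaw, z down
    y=np.array([np.cos(yaw),np.sin(yaw),0]);z=np.array([0,0,-1.]);return np.c_[np.cross(y,z),y,z]
def plan(pos,Rt):
    s=get_state();R0=R.from_quat(s["tcp_rot"]).as_matrix()
    rv=R.from_matrix(R0.T@Rt).as_rotvec();sh=R0.T@(np.array(pos)-s["eef_pos"])
    print("t",round(s["time"],2),"turn",np.round(rv,4).tolist(),"shift",np.round(sh,4).tolist(),"rows",round(max(np.linalg.norm(rv)/.187,np.linalg.norm(sh)/.0625),1))
E
python3 - <<'E'
from h import *
t=cam("top");s=cam("scene")
T=lambda u,v,z:px2w(t,180+u/3.6,120+v/3.6,z)
S=lambda u,v,z:px2w(s,230+u/2.9,150+v/2.9,z)
A=[T(*p,.018) for p in [(520,148),(680,195),(624,375),(466,326)]]
for p in A: print(np.round(p,4))
print("mean",np.mean(A,0),[np.linalg.norm(A[i]-A[(i+1)%4]) for i in range(4)])
B=[S(*p,.018) for p in [(313,228),(168,315),(76,228)]]
for p in B: print("S",np.round(p,4))
print("handle T",T(77,340,.129),T(92,422,.129),T(84,381,.129))
print("handle S",S(697,192,.129),S(692,262,.107))
print("block top T",T(583,232,.102), "S",S(191,148,.102))
print("stand S",S(655,262,.042),S(605,328,.042),S(680,362,.042),S(727,295,.042))
print("stand T",T(88,335,.042),T(173,350,.042),T(150,428,.042))
p=[.462,.257,.25]
plan(p,Rdown(-1.39))
E
```

```text
[ 0.6666 -0.0937  0.018 ]
[ 0.6235 -0.2371  0.018 ]
[ 0.4625 -0.1855  0.018 ]
[ 0.5066 -0.045   0.018 ]
mean [ 0.56481073 -0.14031216  0.018     ] [np.float64(0.14970175869621008), np.float64(0.16902513310156486), np.float64(0.1473224287124684), np.float64(0.16722368345072922)]
S [ 0.5183 -0.0372  0.018 ]
S [ 0.6782 -0.086   0.018 ]
S [ 0.6329 -0.2224  0.018 ]
handle T [0.4925978  0.26511362 0.129     ] [0.42652537 0.25192046 0.129     ] [0.45950072 0.25890866 0.129     ]
handle S [0.43330554 0.25882676 0.129     ] [0.49047887 0.27471641 0.107     ]
block top T [ 0.58163033 -0.14580378  0.102     ] S [ 0.56665448 -0.13558805  0.102     ]
stand S [0.42814729 0.2431698  0.042     ] [0.5251737  0.23126771 0.042     ] [0.52984005 0.29088297 0.042     ] [0.43669115 0.30397765 0.042     ]
stand T [0.49907819 0.28476188 0.042     ] [0.48571582 0.21017626 0.042     ] [0.41791176 0.2293981  0.042     ]
t 0.35 turn [-0.0003, 0.0006, 2.691] shift [-0.3768, -0.304, -0.0189] rows 14.4
```

Call:
arm_command:
  steps:
    - [[0,0,2.69],[-0.377,-0.304,-0.02],1]
    - [[0,0,2.69],[-0.377,-0.304,-0.02],1]
    - [[0,0,2.69],[-0.377,-0.304,-0.02],1]
    - [[0,0,2.69],[-0.377,-0.304,-0.02],1]
    - [[0,0,2.69],[-0.377,-0.304,-0.02],1]
    - [[0,0,2.69],[-0.377,-0.304,-0.02],1]
    - [[0,0,2.69],[-0.377,-0.304,-0.02],1]
    - [[0,0,2.69],[-0.377,-0.304,-0.02],1]
    - [[0,0,2.69],[-0.377,-0.304,-0.02],1]
    - [[0,0,2.69],[-0.377,-0.304,-0.02],1]
    - [[0,0,2.69],[-0.377,-0.304,-0.02],1]
    - [[0,0,2.69],[-0.377,-0.304,-0.02],1]

```text
time: 1.85
eef_pos: [0.4622, 0.2569, 0.2513]
tcp_rot: [0.953, 0.303, -0.0, 0.0]
contact_force: [0.1, 0.1, -1.2]
opening: 1.0
```

Run:
```python
from h import *
plan([.46,.258,.25],Rdown(-1.39))
```

```text
t 1.85 turn [0.0004, 0.0001, 0.4346] shift [-0.0011, -0.0022, 0.0013] rows 2.3
```

Call:
arm_command:
  steps:
    - [[0,0,0.435],[0,-0.002,0.001],1]
    - [[0,0,0.435],[0,-0.002,0.001],1]
    - [[0,0,0.435],[0,-0.002,0.001],1]
    - [[0,0,0.435],[0,-0.002,0.001],1]

```text
time: 2.35
eef_pos: [0.461, 0.2585, 0.2503]
tcp_rot: [0.996, 0.09, 0.0, 0.0]
contact_force: [-0.4, -1.3, 0.3]
opening: 1.002
```

Run:
```python
from h import *
s=get_state();print(np.round(s["qpos"],2))
c=cam("wrist");cv2.imwrite("pics/w1.png",c["frame"][:,:,::-1])
```

```text
[ 0.32 -0.05  1.91 -0.    1.28  1.71]
```

View pics/w1.png

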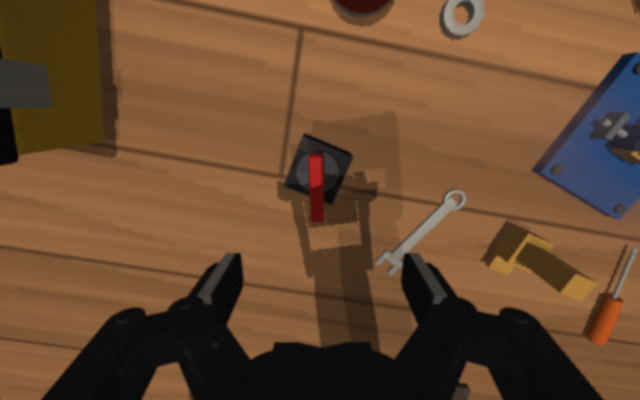

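Run:
```python
from h import *
c=cam("wrist");crop(c,270,120,370,240,5,"w1c")
```

```text
(no output)
```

View pics/w1c.png

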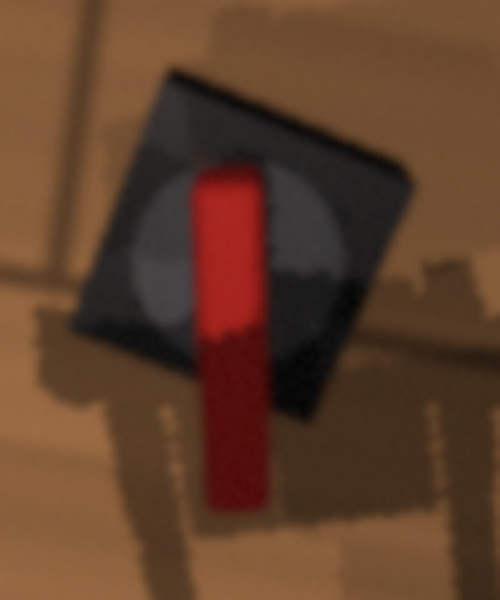

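Run:
```python
from h import *
c=cam("wrist")
W=lambda u,v,z:px2w(c,270+u/5,120+v/5,z)
a=W(230,180,.129);b=W(238,510,.129)
print("handle",a,b,(a+b)/2,np.linalg.norm(a-b),np.arctan2(*(b-a)[1::-1]), "width",np.linalg.norm(W(198,250,.129)-W(264,250,.129)))
P=[W(*p,.042) for p in [(174,85),(408,190),(305,415),(75,325)]]
print("stand",np.mean(P,0),[np.linalg.norm(P[i]-P[(i+1)%4]) for i in range(4)])
e=np.array([130,345]);print("collar",W(239,260,.0455), W(130,260,.0455),W(348,260,.0455))
t=cam("top");T=lambda u,v,z:px2w(t,180+u/3.6,120+v/3.6,z)
print(w2px(c,[.462,.258,.118]))
```

```text
handle [0.49603709 0.27057453 0.129     ] [0.42928489 0.25707783 0.129     ] [0.46266099 0.26382618 0.129     ] 0.06810299211001006 -2.942091169316029 width 0.012768132349623991
stand [0.46201977 0.26357442 0.042     ] [np.float64(0.06442558091715189), np.float64(0.0656418691658289), np.float64(0.06545361172991122), np.float64(0.06735886079516092)]
collar [0.46208582 0.26391655 0.0455    ] [0.4570482  0.29129359 0.0455    ] [0.46712351 0.23653919 0.0455    ]
[322.46894167 188.82684924]
```

Run:
```python
from h import *
plan([.4625,.2635,.099],Rdown(-1.371))
```

```text
t 2.55 turn [0.0004, -0.0001, -0.0188] shift [0.0023, -0.0047, 0.1513] rows 2.4
```

Call:
arm_command:
  steps:
    - [[0,0,-0.019],[0.002,-0.005,0.06],1]
    - [[0,0,-0.019],[0.002,-0.005,0.11],1]
    - [[0,0,-0.019],[0.002,-0.005,0.15],1]
    - [[0,0,-0.019],[0.002,-0.005,0.151],1]
    - [[0,0,-0.019],[0.002,-0.005,0.151],-0.6]
    - [[0,0,-0.019],[0.002,-0.005,0.151],-1]
    - [[0,0,-0.019],[0.002,-0.005,0.151],-1]
    - [[0,0,-0.019],[0.002,-0.005,0.151],-1]
    - [[0,0,-0.019],[0.002,-0.005,0.151],-1]
    - [[0,0,-0.019],[0.002,-0.005,0.151],-1]
  force: 80

```text
time: 3.8
eef_pos: [0.4628, 0.2642, 0.1004]
tcp_rot: [0.995, 0.1, 0.001, -0.0]
contact_force: [-1.5, 0.6, 5.9]
opening: 0.152
```

Run:
```python
from h import *
s=get_state();print(s["opening"]*85,s["contact_force"],s["wrist_torque"],s["dq"])
c=cam("wrist");cv2.imwrite("pics/w2.png",c["frame"][:,:,::-1])
```

```text
12.892771119973666 [-1.52491746  0.5969457   5.91969322] [0.18130644 0.13057483 0.03684896] [ 5.69729470e-04 -4.05905460e-05 -1.84909424e-03 -8.34536500e-04
  2.92845157e-03  9.03176856e-04]
```

View pics/w2.png

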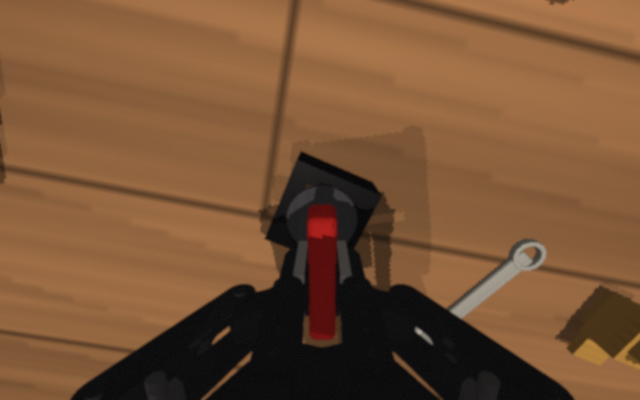

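Call:
arm_command:
  steps:
    - [[0,0,0],[0,0,-0.03],-1]
    - [[0,0,0],[0,0,-0.08],-1]
    - [[0,0,0],[0,0,-0.14],-1]
    - [[0,0,0],[0,0,-0.15],-1]
    - [[0,0,0],[0,0,-0.15],-1]

```text
time: 4.47
eef_pos: [0.4621, 0.2638, 0.2494]
tcp_rot: [0.995, 0.1, 0.0, 0.0]
contact_force: [0.1, -0.4, -2.8]
opening: 0.15
```

Run:
```python
from h import *
s=get_state();print(s["opening"]*85,s["contact_force"],s["wrist_torque"])
plan([.515,-.125,.25],Rdown(-1.866))
```

```text
12.753205544386729 [ 0.14474018 -0.40863197 -2.75841903] [-0.02088173  0.01265877  0.07028009]
t 4.47 turn [-0.0, -0.0008, 0.4952] shift [-0.0254, 0.3916, -0.0006] rows 6.3
```

Call:
arm_command:
  steps:
    - [[0,0,0.06],[-0.002,0.03,0],-1]
    - [[0,0,0.12],[-0.006,0.08,0],-1]
    - [[0,0,0.2],[-0.01,0.14,0],-1]
    - [[0,0,0.28],[-0.014,0.2,0],-1]
    - [[0,0,0.36],[-0.018,0.26,0],-1]
    - [[0,0,0.43],[-0.022,0.32,0],-1]
    - [[0,0,0.48],[-0.025,0.37,0],-1]
    - [[0,0,0.495],[-0.025,0.392,0],-1]
    - [[0,0,0.495],[-0.025,0.392,0],-1]
    - [[0,0,0.495],[-0.025,0.392,0],-1]
    - [[0,0,0.495],[-0.025,0.392,0],-1]

```text
time: 5.85
eef_pos: [0.5153, -0.1238, 0.249]
tcp_rot: [0.989, -0.146, -0.0, -0.0]
contact_force: [0.8, 0.8, -2.2]
opening: 0.151
```

Run:
```python
from h import *
c=cam("wrist");cv2.imwrite("pics/w3.png",c["frame"][:,:,::-1]);crop(c,200,0,440,170,3.3,"w3c")
```

```text
(no output)
```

View pics/w3.png

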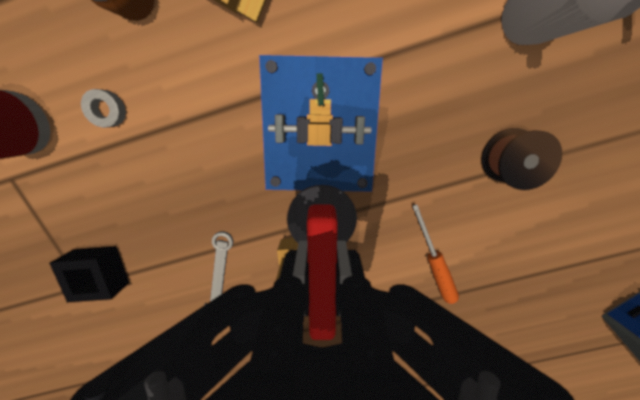

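View pics/w3c.png

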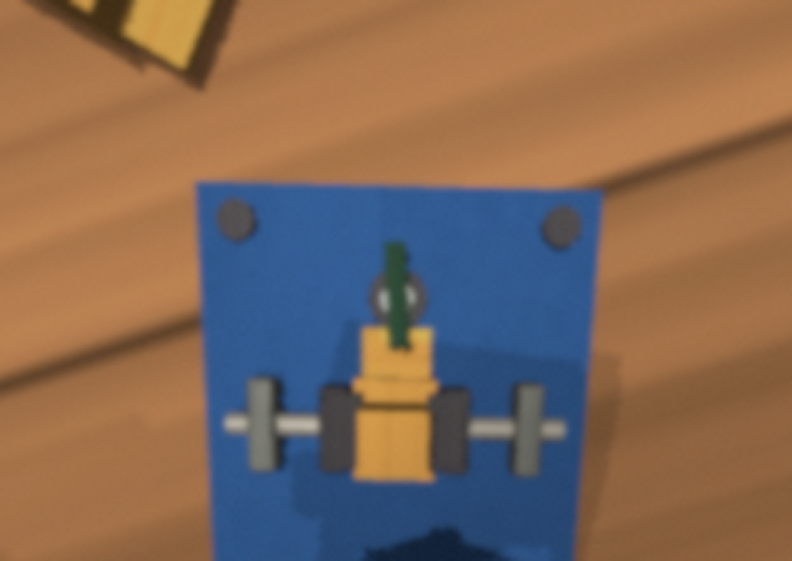

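Run:
```python
from h import *
c=cam("wrist")
W=lambda u,v,z:px2w(c,200+u/3.3,0+v/3.3,z)
a=W(401,348,.04);b=W(396,242,.04)
print("bar",a,b,"mid",(a+b)/2,"len",np.linalg.norm(b-a),"yaw",np.arctan2(*(b-a)[1::-1]))
l=W(198,183,.018);r=W(602,192,.018);d=r-l
print("front edge",l,r,np.linalg.norm(d),"jig yaw",np.arctan2(d[0],-d[1])*-1, "y-dir",d/np.linalg.norm(d))
p1=W(213,500,.018);d2=l-p1;print("left edge yaw",np.arctan2(d2[1],d2[0]))
p2=W(579,500,.018);d2=r-p2;print("right edge yaw",np.arctan2(d2[1],d2[0]))
# bolts
f=[W(236,220,.02),W(561,227,.02)];print("bolts",f)
tops=[W(*p,.102) for p in [(357,408),(433,408),(433,480),(356,480)]]
print("neck top",np.mean(tops,0),[np.linalg.norm(tops[i]-tops[(i+1)%4]) for i in range(4)])
br=[W(263,380,.042),W(528,385,.042),W(263,472,.042),W(528,477,.042)];print("brackets",br,np.mean(br,0))
cyl=W(397,298,.02);print("screw base",cyl)
```

```text
bar [ 0.59459349 -0.14732952  0.04      ] [ 0.62889996 -0.15583668  0.04      ] mid [ 0.61174673 -0.1515831   0.04      ] len 0.03534552262319672 yaw -0.24307221957286262
front edge [ 0.67104955 -0.09255997  0.018     ] [ 0.62540668 -0.23376086  0.018     ] 0.14839462030923012 jig yaw 0.3126462237949627 y-dir [-0.30757765 -0.95152298  0.        ]
left edge yaw -0.3104153904926849
right edge yaw -0.30613649706563284
bolts [array([ 0.65508453, -0.10191829,  0.02      ]), array([ 0.61820462, -0.21619629,  0.02      ])]
neck top [ 0.56781558 -0.13737365  0.102     ] [np.float64(0.02322705468319863), np.float64(0.02178749213746315), np.float64(0.024113184490540528), np.float64(0.021797904771699222)]
brackets [array([ 0.59851946, -0.09582105,  0.042     ]), array([ 0.56889413, -0.1881489 ,  0.042     ]), array([ 0.56717789, -0.08471512,  0.042     ]), array([ 0.53657528, -0.17993383,  0.042     ])] [ 0.56779169 -0.13715472  0.042     ]
screw base [ 0.61227333 -0.15103471  0.02      ]
```

Run:
```python
from h import *
plan([.6117,-.1514,.249],Rdown(-1.811))
plan([.6117,-.1514,.145],Rdown(-1.811))
```

```text
t 5.95 turn [-0.0003, -0.0007, -0.0529] shift [0.1, -0.0017, 0.0005] rows 1.6
t 5.95 turn [-0.0003, -0.0007, -0.0529] shift [0.0999, -0.0017, 0.1045] rows 2.3
```

Call:
arm_command:
  steps:
    - [[0,0,-0.053],[0.03,-0.001,0],-1]
    - [[0,0,-0.053],[0.075,-0.002,0],-1]
    - [[0,0,-0.053],[0.1,-0.002,0],-1]
    - [[0,0,-0.053],[0.1,-0.002,0],-1]
    - [[0,0,-0.053],[0.1,-0.002,0.04],-1]
    - [[0,0,-0.053],[0.1,-0.002,0.08],-1]
    - [[0,0,-0.053],[0.1,-0.002,0.098],-1]
    - [[0,0,-0.053],[0.1,-0.002,0.1],-1]
    - [[0,0,-0.053],[0.1,-0.002,0.1],-1]

```text
time: 7.08
eef_pos: [0.6128, -0.1514, 0.1515]
tcp_rot: [0.993, -0.12, 0.002, 0.0]
contact_force: [-0.1, -0.4, -1.5]
opening: 0.153
```

Run:
```python
from h import *
plan([.6117,-.1514,.130],Rdown(-1.811))
print(get_state()["contact_force"])
c=cam("wrist");cv2.imwrite("pics/w4.png",c["frame"][:,:,::-1])
c=cam("scene");crop(c,250,160,360,270,6,"s4")
```

```text
t 7.08 turn [0.0002, -0.0037, 0.0003] shift [-0.0011, 0.0002, 0.0215] rows 0.3
[-0.108023   -0.38960281 -1.52609907]
```

View pics/w4.png

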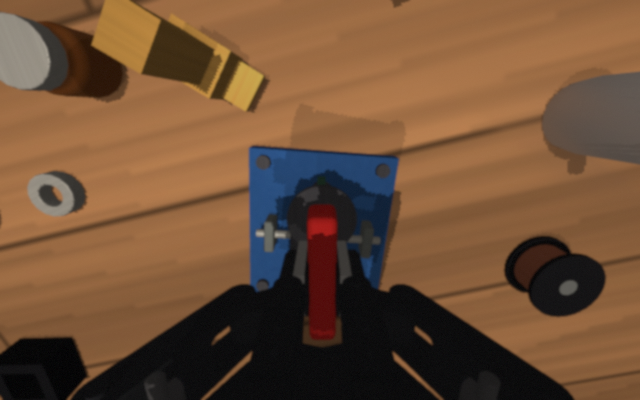

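View pics/s4.png

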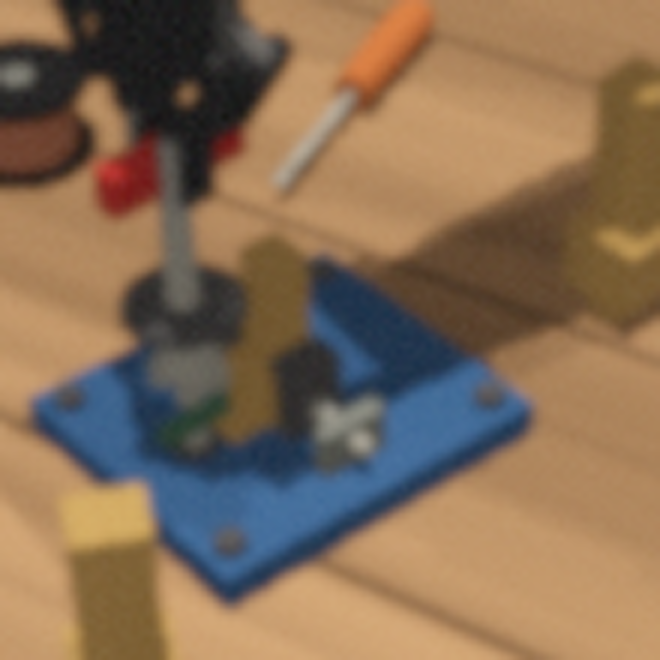

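The key hangs right above the green bar at s4 (195,425), with the prongs over it. Lowering.

Call:
arm_command:
  steps:
    - [[0,-0.004,0],[-0.001,0,0.007],-1]
    - [[0,-0.004,0],[-0.001,0,0.014],-1]
    - [[0,-0.004,0],[-0.001,0,0.019],-1]
    - [[0,-0.004,0],[-0.001,0,0.022],-1]
    - [[0,-0.004,0],[-0.001,0,0.022],-1]

```text
time: 7.8
eef_pos: [0.6121, -0.1514, 0.1297]
tcp_rot: [0.993, -0.12, 0.0, 0.0]
contact_force: [-0.4, 0.5, -3.0]
opening: 0.147
```

Run:
```python
from h import *
s=get_state();print(s["contact_force"],s["wrist_torque"],s["eef_pos"])
c=cam("scene");crop(c,250,160,360,270,6,"s5")
```

```text
[-0.39546849  0.51228169 -3.00479324] [-0.06436464 -0.03680597 -0.00764   ] [ 0.61212119 -0.15136653  0.12970907]
```

View pics/s5.png

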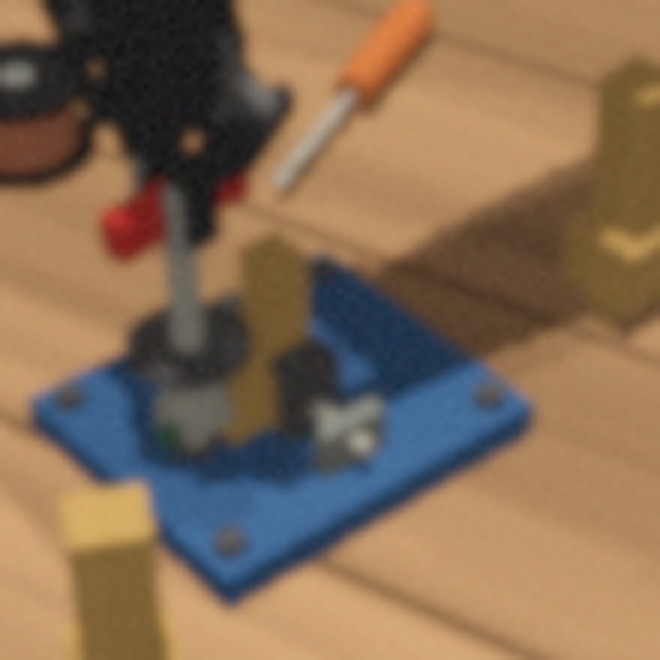

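Call:
arm_command:
  steps:
    - [[0,0,-0.1],[0,0,0],-1]
    - [[0,0,-0.25],[0,0,0],-1]
    - [[0,0,-0.42],[0,0,0],-1]
    - [[0,0,-0.59],[0,0,0],-1]
    - [[0,0,-0.76],[0,0,0],-1]
    - [[0,0,-0.93],[0,0,0],-1]
    - [[0,0,-1.1],[0,0,0],-1]
    - [[0,0,-1.27],[0,0,0],-1]
    - [[0,0,-1.44],[0,0,0],-1]
    - [[0,0,-1.6],[0,0,0],-1]
    - [[0,0,-1.66],[0,0,0],-1]
    - [[0,0,-1.66],[0,0,0],-1]

```text
time: 9.35
eef_pos: [0.6126, -0.151, 0.13]
tcp_rot: [0.759, 0.651, 0.001, 0.0]
contact_force: [1.0, 0.8, -2.7]
opening: 0.148
```

Run:
```python
from h import *
s=get_state();print(s["contact_force"],s["wrist_torque"],s["eef_pos"],np.round(s["qpos"],2))
m=R.from_quat(s["tcp_rot"]).as_matrix();print(m[:,2], "key yaw rel jig",np.arctan2(m[1,1],m[0,1])+np.pi/2+.309)
c=cam("wrist");cv2.imwrite("pics/w6.png",c["frame"][:,:,::-1])
c=cam("scene");crop(c,250,160,360,270,6,"s6")
```

```text
[ 1.04373604  0.79090954 -2.66866922] [ 0.36120644 -0.2976237  -0.04589604] [ 0.61260705 -0.1509737   0.1299916 ] [-0.4   0.29  1.77  0.    1.08 -0.25]
[ 1.75698887e-03  4.79783601e-04 -9.99998341e-01] key yaw rel jig 1.7276246518020433
```

View pics/s6.png

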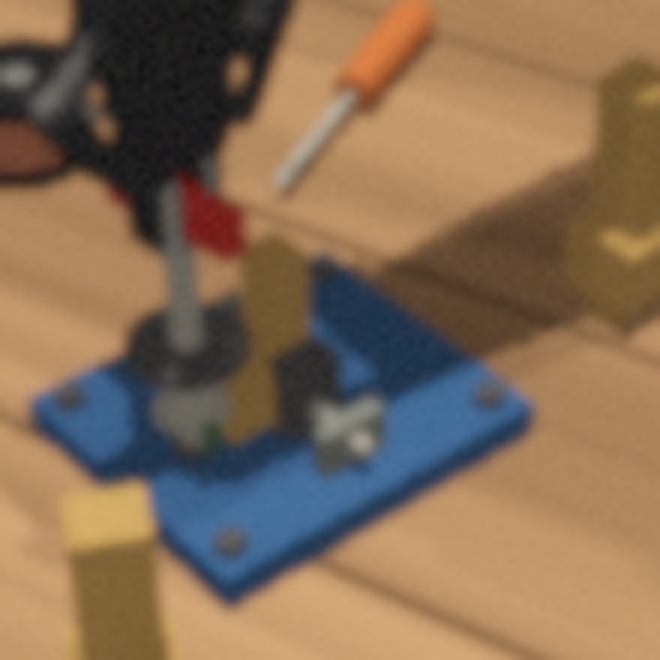

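View pics/w6.png

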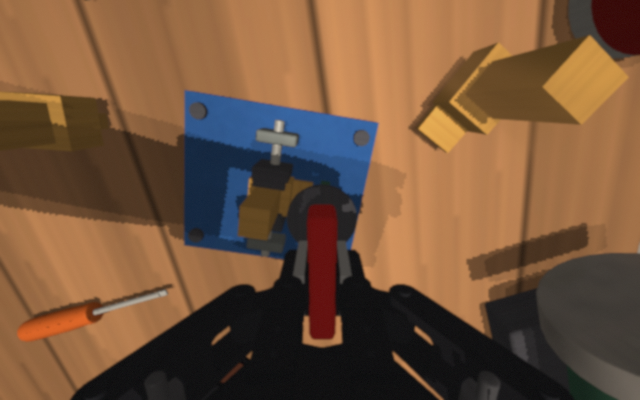

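Call:
arm_command:
  steps:
    - [[0,0,0.13],[0,0,0],-1]
    - [[0,0,0.13],[0,0,0],-1]
    - [[0,0,0.13],[0,0,-0.01],-1]
    - [[0,0,0.13],[0,0,-0.04],-1]
    - [[0,0,0.13],[0,0,-0.09],-1]
    - [[0,0,0.13],[0,0,-0.12],-1]
    - [[0,0,0.13],[0,0,-0.12],-1]

```text
time: 10.32
eef_pos: [0.6141, -0.1519, 0.2548]
tcp_rot: [0.799, 0.601, 0.003, 0.004]
contact_force: [0.1, -0.5, -3.1]
opening: 0.149
```

Run:
```python
from h import *
s=get_state();print(s["eef_pos"],s["opening"]*85)
c=cam("scene");crop(c,250,100,360,270,4,"s7")
c=cam("top");crop(c,290,150,390,240,6,"t7")
m=R.from_quat(s["tcp_rot"]).as_matrix();y=np.arctan2(m[1,1],m[0,1]);print("tool y yaw",y)
# return keyed: keep current yaw? try options
plan([.4628,.2642,.25],Rdown(y))
plan([.4628,.2642,.25],Rdown(-1.371))
```

```text
[ 0.61412011 -0.15192168  0.25476109] 12.70160104612842
tool y yaw -0.2812739124115926
t 10.43 turn [0.0005, -0.0006, -0.0004] shift [0.3574, -0.2586, -0.0006] rows 7.1
t 10.43 turn [0.0001, -0.0008, 1.0893] shift [0.3574, -0.2586, -0.0006] rows 7.1
```

View pics/s7.png

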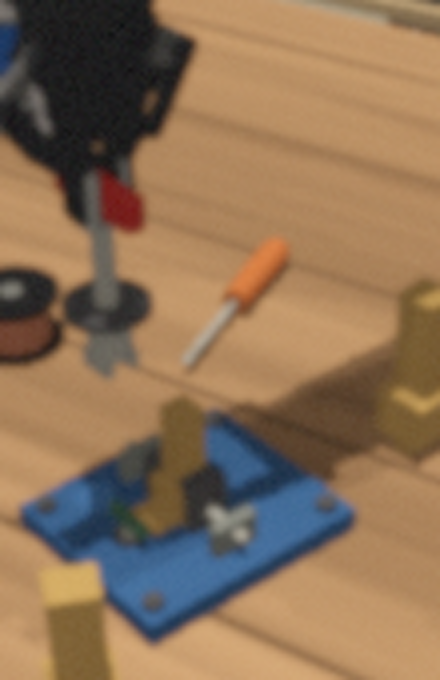

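View pics/t7.png

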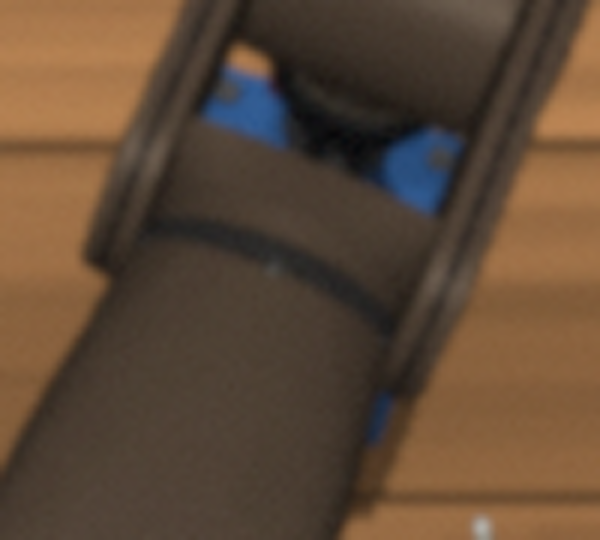

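Call:
arm_command:
  steps:
    - [[0,0,0.06],[0.02,-0.015,0],-1]
    - [[0,0,0.16],[0.057,-0.041,0],-1]
    - [[0,0,0.3],[0.1,-0.072,0],-1]
    - [[0,0,0.44],[0.145,-0.105,0],-1]
    - [[0,0,0.58],[0.19,-0.138,0],-1]
    - [[0,0,0.72],[0.235,-0.17,0],-1]
    - [[0,0,0.86],[0.28,-0.203,0],-1]
    - [[0,0,1.0],[0.32,-0.232,0],-1]
    - [[0,0,1.07],[0.345,-0.25,0],-1]
    - [[0,0,1.089],[0.357,-0.259,0],-1]
    - [[0,0,1.089],[0.357,-0.259,0],-1]
    - [[0,0,1.089],[0.357,-0.259,0],-1]

```text
time: 11.92
eef_pos: [0.462, 0.2633, 0.2479]
tcp_rot: [0.995, 0.1, -0.001, 0.0]
contact_force: [0.2, -0.1, -1.9]
opening: 0.152
```

Run:
```python
from h import *
plan([.4628,.2642,.25],Rdown(-1.371))
c=cam("wrist");cv2.imwrite("pics/w8.png",c["frame"][:,:,::-1])
```

```text
t 11.93 turn [0.0004, 0.0018, 0.0005] shift [0.001, -0.0008, -0.0022] rows 0.0
```

View pics/w8.png

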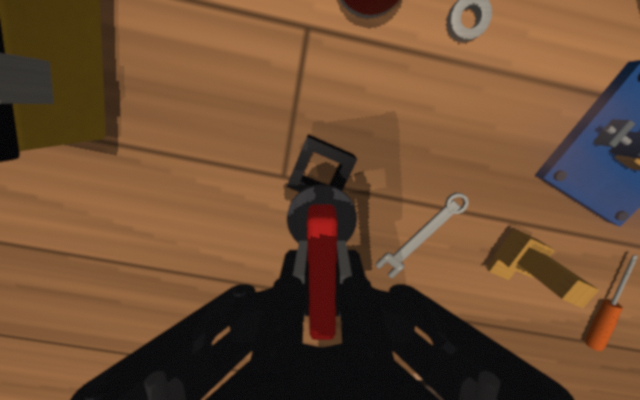

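Call:
arm_command:
  steps:
    - [[0,0.002,0],[0.001,-0.001,0.03],-1]
    - [[0,0.002,0],[0.001,-0.001,0.07],-1]
    - [[0,0.002,0],[0.001,-0.001,0.1],-1]
    - [[0,0.002,0],[0.001,-0.001,0.12],-1]
    - [[0,0.002,0],[0.001,-0.001,0.135],-1]
    - [[0,0.002,0],[0.001,-0.001,0.144],-1]
    - [[0,0.002,0],[0.001,-0.001,0.147],-1]
    - [[0,0.002,0],[0.001,-0.001,0.147],-1]

```text
time: 12.98
eef_pos: [0.4633, 0.2643, 0.1018]
tcp_rot: [0.995, 0.1, 0.001, -0.0]
contact_force: [0.5, 0.2, -1.9]
opening: 0.146
```

Run:
```python
from h import *
s=get_state();print(s["eef_pos"],s["contact_force"],s["wrist_torque"],s["opening"]*85)
c=cam("scene");crop(c,400,180,520,300,5,"s9")
```

```text
[0.46329344 0.26433517 0.10179065] [ 0.53290409  0.21557799 -1.88139888] [0.01613919 0.00408803 0.0374926 ] 12.400685423353067
```

View pics/s9.png

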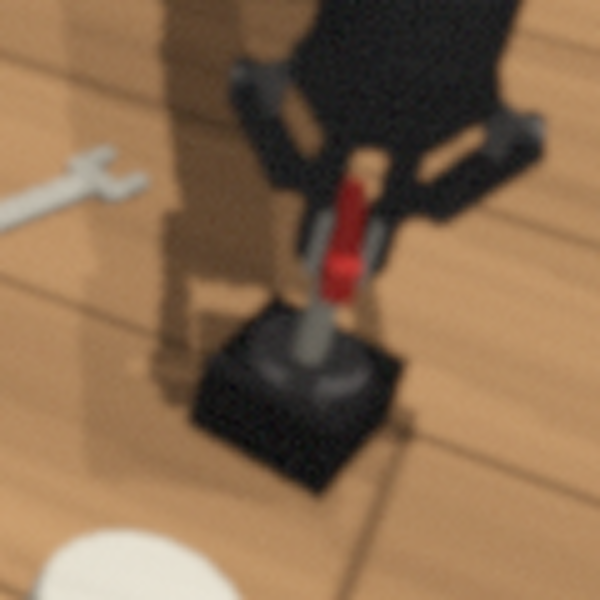

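Lower 1.5 mm more until the stand takes the weight, then open and back off.

Call:
arm_command:
  steps:
    - [[0,0,0],[0,0,0.002],-1]
    - [[0,0,0],[0,0,0.002],-1]
    - [[0,0,0],[0,0,0.002],-0.4]
    - [[0,0,0],[0,0,0.002],0.2]
    - [[0,0,0],[0,0,0.002],0.7]
    - [[0,0,0],[0,0,0.002],0.7]
    - [[0,0,0],[0,0,0.002],0.7]
    - [[0,0,0],[0,0,-0.03],0.7]
    - [[0,0,0],[0,0,-0.09],0.7]
    - [[0,0,0],[0,0,-0.15],0.7]
    - [[0,0,0],[0,0,-0.15],0.7]
    - [[0,0,0],[0,0,-0.15],0.7]

```text
time: 14.52
eef_pos: [0.4628, 0.2643, 0.2517]
tcp_rot: [0.995, 0.1, 0.001, -0.0]
contact_force: [0.3, 1.1, -0.5]
opening: 0.849
```

Run:
```python
from h import *
s=get_state();print(s["eef_pos"],s["contact_force"],s["opening"]*85)
c=cam("wrist");crop(c,270,120,370,240,5,"w10")
W=lambda u,v,z:px2w(c,270+u/5,120+v/5,z)
plan([.52,-.122,.22],Rdown(-.309-1.571))
plan([.5678,-.1373,.22],Rdown(-.309))
```

```text
[0.46279659 0.26428298 0.25172126] [ 0.27531383  1.1253008  -0.46725771] 72.12713136977996
t 14.57 turn [0.0005, 0.0002, 0.5089] shift [-0.02, 0.3898, 0.0306] rows 6.3
t 14.57 turn [0.0002, 0.0005, -1.0621] shift [0.0238, 0.4143, 0.0306] rows 6.7
```

View pics/w10.png

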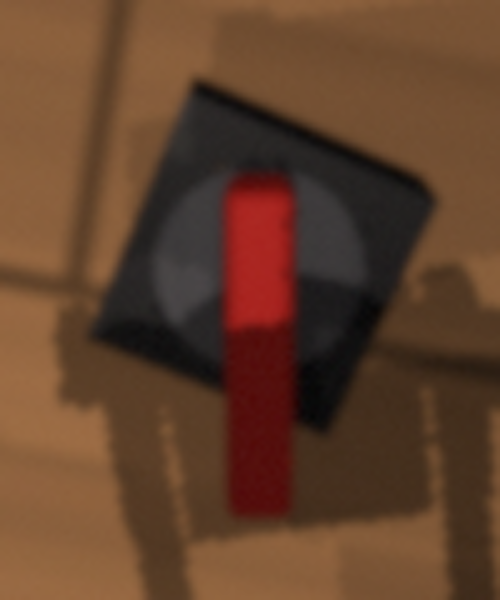

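Call:
arm_command:
  steps:
    - [[0,0,-0.1],[0.001,0.03,0],0.7]
    - [[0,0,-0.22],[0.004,0.08,0],0.7]
    - [[0,0,-0.35],[0.008,0.14,0],0.7]
    - [[0,0,-0.5],[0.012,0.2,0],0.7]
    - [[0,0,-0.65],[0.016,0.26,0.01],0.7]
    - [[0,0,-0.8],[0.02,0.32,0.02],0.7]
    - [[0,0,-0.95],[0.023,0.37,0.03],0.7]
    - [[0,0,-1.04],[0.024,0.405,0.03],0.7]
    - [[0,0,-1.062],[0.024,0.414,0.03],0.7]
    - [[0,0,-1.062],[0.024,0.414,0.03],0.7]
    - [[0,0,-1.062],[0.024,0.414,0.03],0.7]

```text
time: 15.95
eef_pos: [0.5675, -0.1356, 0.2201]
tcp_rot: [0.807, 0.59, -0.0, -0.001]
contact_force: [0.2, 0.0, 0.7]
opening: 0.855
```

Run:
```python
from h import *
s=get_state();print(s["eef_pos"],np.round(s["qpos"],2))
c=cam("wrist");cv2.imwrite("pics/w11.png",c["frame"][:,:,::-1]);crop(c,230,90,410,260,4,"w11c")
plan([.5678,-.1373,.22],Rdown(-.309))
```

```text
[ 0.56747379 -0.13559907  0.22006373] [-0.41  0.1   1.82 -0.    1.23 -0.1 ]
t 16.0 turn [-0.0007, 0.0002, 0.001] shift [-0.0016, 0.0007, 0.0004] rows 0.0
```

View pics/w11c.png

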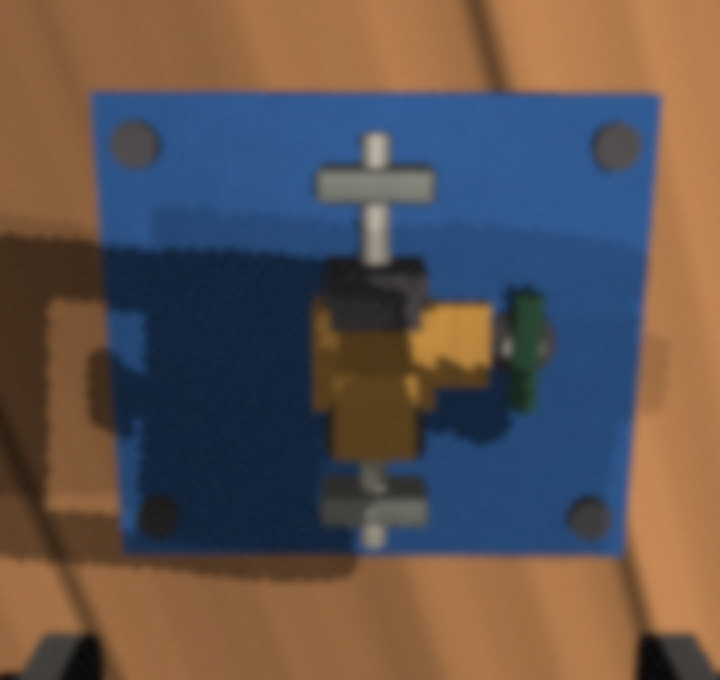

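Run:
```python
from h import *
c=cam("wrist")
W=lambda u,v,z:px2w(c,230+u/4,90+v/4,z)
tops=[W(*p,.102) for p in [(332,376),(422,376),(420,458),(332,458)]]
print("neck top",np.mean(tops,0),[np.linalg.norm(tops[i]-tops[(i+1)%4]) for i in range(4)])
a=W(528,292,.04);b=W(522,410,.04);d=a-b
print("bar",(a+b)/2,np.linalg.norm(d),"screw angle",np.arctan2(d[1],d[0])+.309)
l=W(92,94,.018);r=W(660,94,.018);d=r-l;print("jig yaw",np.arctan2(d[1],d[0]),np.linalg.norm(d))
plan([.5678,-.1370,.070],Rdown(-.309))
```

```text
neck top [ 0.56928087 -0.13661995  0.102     ] [np.float64(0.02187774560804206), np.float64(0.02115077636767967), np.float64(0.021923409131042633), np.float64(0.02115203308525943)]
bar [ 0.61229363 -0.14922976  0.04      ] 0.03623895112528443 screw angle 1.5678148867957498
jig yaw -0.30752981469257556 0.16854719843374208
t 16.05 turn [-0.0003, 0.0003, 0.0011] shift [-0.0012, 0.0005, 0.1506] rows 2.4
```

Call:
arm_command:
  steps:
    - [[0,0,0.001],[-0.001,0.001,0.05],0.7]
    - [[0,0,0.001],[-0.001,0.001,0.1],0.7]
    - [[0,0,0.001],[-0.001,0.001,0.14],0.7]
    - [[0,0,0.001],[-0.001,0.001,0.15],0.7]
    - [[0,0,0.001],[-0.001,0.001,0.15],0.2]
    - [[0,0,0.001],[-0.001,0.001,0.15],-0.2]
    - [[0,0,0.001],[-0.001,0.001,0.15],-0.4]
    - [[0,0,0.001],[-0.001,0.001,0.15],-0.6]
    - [[0,0,0.001],[-0.001,0.001,0.15],-1]
    - [[0,0,0.001],[-0.001,0.001,0.15],-1]
    - [[0,0,0.001],[-0.001,0.001,0.15],-1]
  force: 60

```text
time: 17.42
eef_pos: [0.5687, -0.1371, 0.0724]
tcp_rot: [0.807, 0.59, -0.0, 0.0]
contact_force: [-3.2, 1.5, 5.6]
opening: 0.223
```

Run:
```python
from h import *
s=get_state();print(s["eef_pos"],s["contact_force"],s["wrist_torque"],s["opening"]*85)
c=cam("wrist");cv2.imwrite("pics/w12.png",c["frame"][:,:,::-1])
```

```text
[ 0.56871342 -0.13709527  0.07242157] [-3.24909644  1.51831867  5.61116289] [0.20131453 0.5022592  0.0023617 ] 18.923846593871467
```

View pics/w12.png

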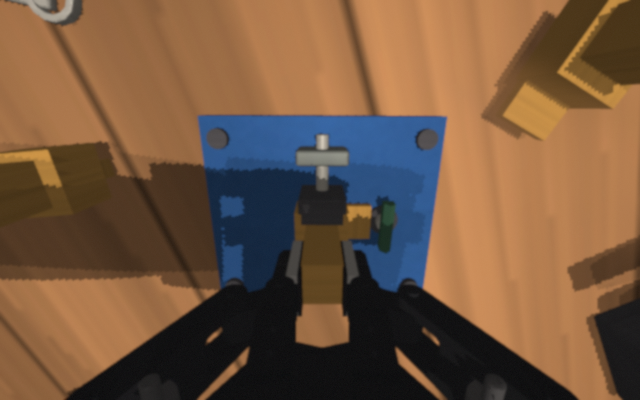

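Call:
arm_command:
  steps:
    - [[0,-0.04,0],[0.0025,0,0],-1]
    - [[0,-0.08,0],[0.005,0,0],-1]
    - [[0,-0.12,0],[0.0075,0,0],-1]
    - [[0,-0.16,0],[0.01,0,0],-1]
    - [[0,-0.19,0],[0.012,0,0],-1]
    - [[0,-0.19,0],[0.012,0,0],-1]
  force: 80

```text
time: 18.23
eef_pos: [0.5718, -0.1274, 0.0732]
tcp_rot: [0.803, 0.588, -0.079, 0.057]
contact_force: [-3.3, -4.9, 0.8]
opening: 0.218
```

Run:
```python
from h import *
s=get_state();print(s["eef_pos"],s["contact_force"],s["wrist_torque"],s["opening"]*85)
plan([.5687,-.1371,.0724],Rdown(-.309))
c=cam("wrist");crop(c,220,100,440,320,2.7,"w13");c=cam("scene");crop(c,250,160,360,270,5,"s13")
```

```text
[ 0.57176685 -0.12742512  0.07318634] [-3.29697592 -4.87310686  0.84749552] [-0.89303032  0.5896785  -0.05630562] 18.524331653332954
t 18.23 turn [-0.0005, 0.1954, 0.0018] shift [-0.0098, 0.0, 0.0027] rows 1.0
```

View pics/w13.png

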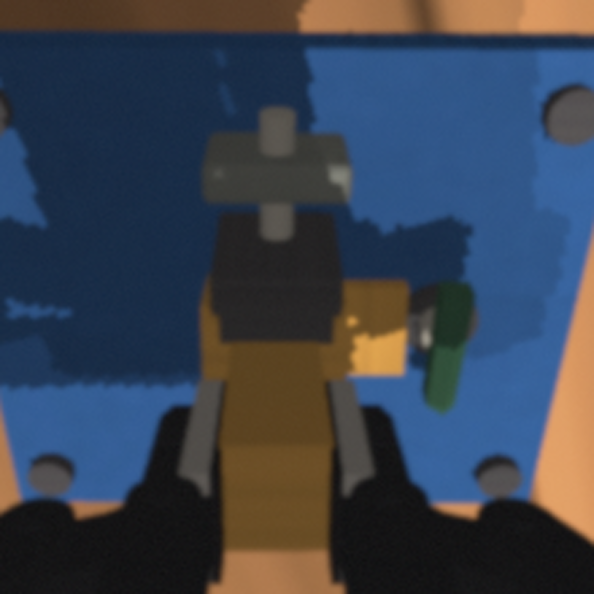

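View pics/s13.png

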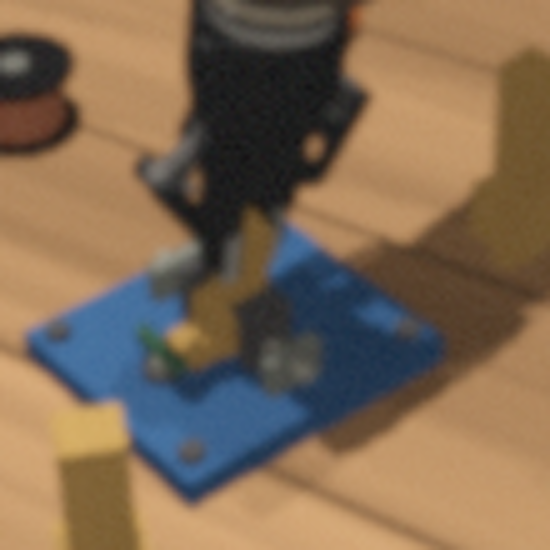

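Call:
arm_command:
  steps:
    - [[0,-0.01,0],[0.002,0,0],-1]
    - [[0,-0.01,0],[0.003,0,0],-1]
    - [[0,0.04,0],[0.0,0,0],-1]
    - [[0,0.09,0],[-0.003,0,0.001],-1]
    - [[0,0.14,0],[-0.006,0,0.0015],-1]
    - [[0,0.195,0],[-0.01,0,0.0025],-1]
    - [[0,0.195,0],[-0.01,0,0.0025],-1]
    - [[0,0.195,0],[-0.01,0,0.0025],-1]

```text
time: 19.32
eef_pos: [0.5684, -0.137, 0.0725]
tcp_rot: [0.807, 0.59, -0.001, -0.0]
contact_force: [-1.0, 0.9, -0.2]
opening: 0.223
```

Run:
```python
from h import *
s=get_state();print(s["eef_pos"],s["contact_force"],s["wrist_torque"],s["opening"]*85)
plan([.5687,-.1371,.0724],Rdown(-.309))
c=cam("wrist");crop(c,220,100,440,320,2.7,"w14")
```

```text
[ 0.56842394 -0.1370269   0.0725256 ] [-0.96466844  0.8685419  -0.18188797] [0.12079886 0.13586089 0.03749155] 18.928995078302837
t 19.32 turn [-0.0011, 0.0005, 0.0014] shift [0.0, 0.0003, 0.0001] rows 0.0
```

View pics/w14.png

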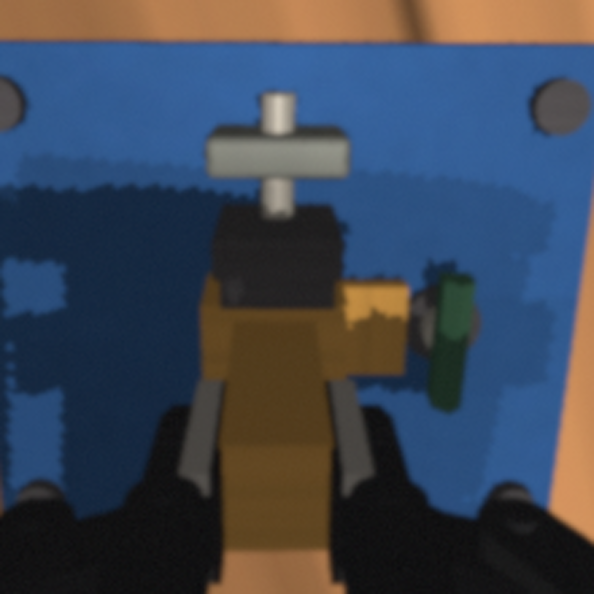

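Call:
arm_command:
  steps:
    - [[0,0.04,0],[-0.0025,0,0],-1]
    - [[0,0.08,0],[-0.005,0,0],-1]
    - [[0,0.12,0],[-0.0075,0,0],-1]
    - [[0,0.16,0],[-0.01,0,0],-1]
    - [[0,0.19,0],[-0.012,0,0],-1]
    - [[0,0.2,0],[-0.0135,0,0],-1]
    - [[0,0.2,0],[-0.0145,0,0],-1]
    - [[0,0.2,0],[-0.0145,0,0],-1]

```text
time: 20.38
eef_pos: [0.565, -0.1476, 0.0732]
tcp_rot: [0.803, 0.587, 0.082, -0.061]
contact_force: [3.2, 7.9, 2.3]
opening: 0.223
```

Run:
```python
from h import *
s=get_state();print(s["eef_pos"],s["contact_force"],s["wrist_torque"],s["opening"]*85)
plan([.5687,-.1371,.0724],Rdown(-.309))
c=cam("wrist");crop(c,220,100,440,320,2.7,"w15");c=cam("scene");crop(c,250,160,360,270,5,"s15")
```

```text
[ 0.56503027 -0.14760573  0.07323414] [3.22566895 7.91235229 2.2934609 ] [ 1.4708569  -0.47935832 -0.04692433] 18.97635006179218
t 20.38 turn [-0.0021, -0.2049, 0.0014] shift [0.0107, 0.0003, 0.0031] rows 1.1
```

View pics/s15.png

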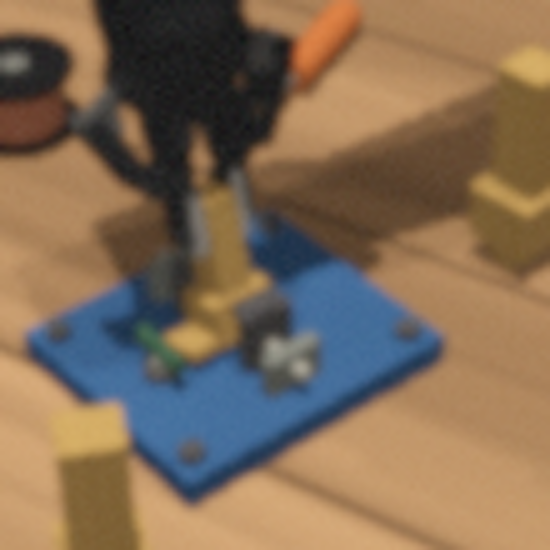

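View pics/w15.png

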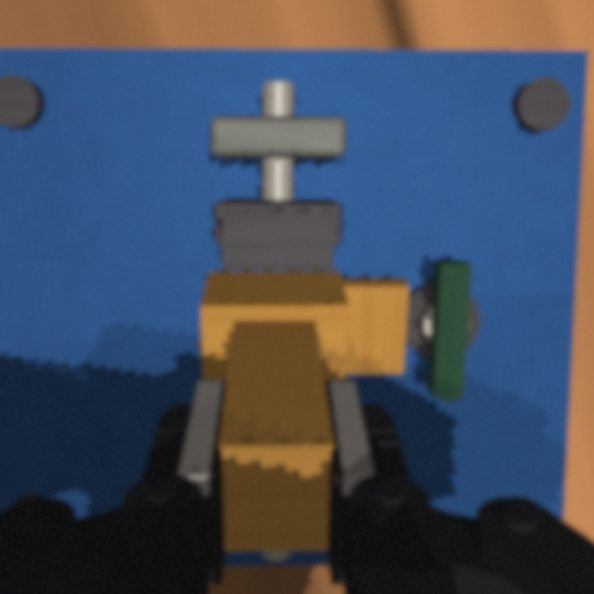

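Call:
arm_command:
  steps:
    - [[0,0.01,0],[-0.002,0,0],-1]
    - [[0,0.01,0],[-0.002,0,0],-1]
    - [[0,-0.04,0],[0.0,0,0],-1]
    - [[0,-0.1,0],[0.003,0,0.001],-1]
    - [[0,-0.15,0],[0.007,0,0.002],-1]
    - [[0,-0.205,0],[0.0107,0,0.003],-1]
    - [[0,-0.205,0],[0.0107,0,0.003],-1]
    - [[0,-0.205,0],[0.0107,0,0.003],-1]

```text
time: 21.48
eef_pos: [0.5683, -0.1371, 0.0726]
tcp_rot: [0.807, 0.591, -0.0, -0.001]
contact_force: [-1.7, 0.2, 0.3]
opening: 0.222
```

Run:
```python
from h import *
s=get_state();print(s["eef_pos"],s["contact_force"],s["wrist_torque"],s["opening"]*85)
c=cam("top");crop(c,290,150,390,240,6,"t16");c=cam("scene");crop(c,250,160,360,270,5,"s16");c=cam("wrist");crop(c,220,100,440,320,2.7,"w16")
```

```text
[ 0.56834048 -0.13709325  0.07257856] [-1.73561078  0.20940866  0.31909474] [0.12869479 0.26358496 0.01002772] 18.834566509088585
```

View pics/s16.png

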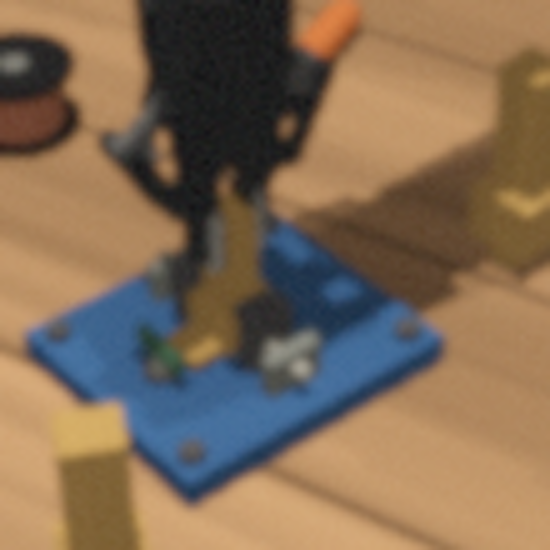

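View pics/w16.png

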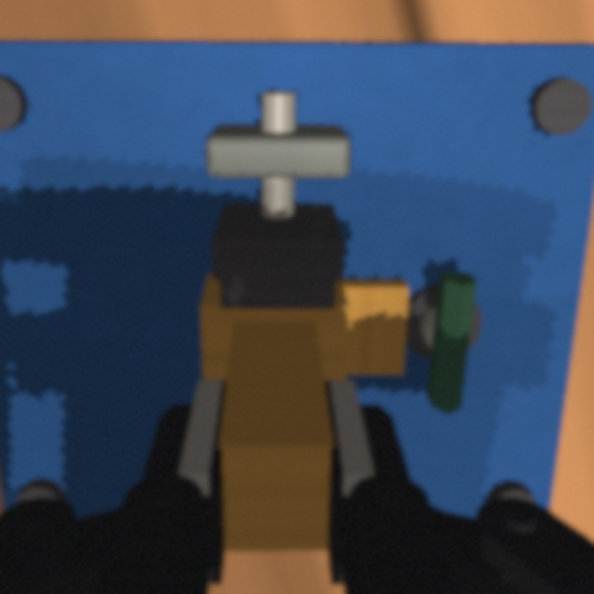

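Left cheek has moved (rod shortened from about 25 to 11 px). Lifting gently by 8 mm to test for a snag.

Call:
arm_command:
  steps:
    - [[0,0,0],[0,0,-0.002],-1]
    - [[0,0,0],[0,0,-0.004],-1]
    - [[0,0,0],[0,0,-0.006],-1]
    - [[0,0,0],[0,0,-0.006],-1]

```text
time: 22.12
eef_pos: [0.5682, -0.1372, 0.0785]
tcp_rot: [0.807, 0.59, -0.0, -0.001]
contact_force: [0.6, 0.3, -5.5]
opening: 0.219
```

Call:
arm_command:
  steps:
    - [[0,0,0],[0,0,-0.003],-1]
    - [[0,0,0],[0,0,-0.006],-1]
    - [[0,0,0],[0,0,-0.009],-1]
    - [[0,0,0],[0,0,-0.012],-1]
    - [[0,0,0],[0,0,-0.012],-1]

```text
time: 22.75
eef_pos: [0.5685, -0.1373, 0.091]
tcp_rot: [0.807, 0.59, -0.0, -0.001]
contact_force: [-0.1, -0.1, -5.3]
opening: 0.22
```

Call:
arm_command:
  steps:
    - [[0,0,0],[0,0,-0.005],-1]
    - [[0,0,0],[0,0,-0.012],-1]
    - [[0,0,0],[0,0,-0.02],-1]
    - [[0,0,0],[0,0,-0.03],-1]
    - [[0,0,0],[0,0,-0.04],-1]
    - [[0,0,0],[0,0,-0.05],-1]
    - [[0,0,0],[0,0,-0.06],-1]
    - [[0,0,0],[0,0,-0.066],-1]
    - [[0,0,0],[0,0,-0.066],-1]
    - [[0,0,0],[0,0,-0.066],-1]
    - [[0,0,0],[0,0,-0.066],-1]

```text
time: 24.12
eef_pos: [0.5682, -0.1372, 0.1563]
tcp_rot: [0.807, 0.59, -0.001, -0.001]
contact_force: [0.4, 0.5, -6.1]
opening: 0.222
```

Run:
```python
from h import *
s=get_state();print(s["time"],s["eef_pos"],s["contact_force"],s["opening"]*85,np.abs(s["dq"]).max())
c=cam("scene");cv2.imwrite("pics/s17.png",c["frame"][:,:,::-1]);crop(c,230,130,500,300,2.9,"s17c");c=cam("wrist");cv2.imwrite("pics/w17.png",c["frame"][:,:,::-1])
```

```text
24.125 [ 0.56824448 -0.13720136  0.15630804] [ 0.39508299  0.50560674 -6.06535668] 18.865925182151084 0.003095171810780553
```

View pics/s17c.png

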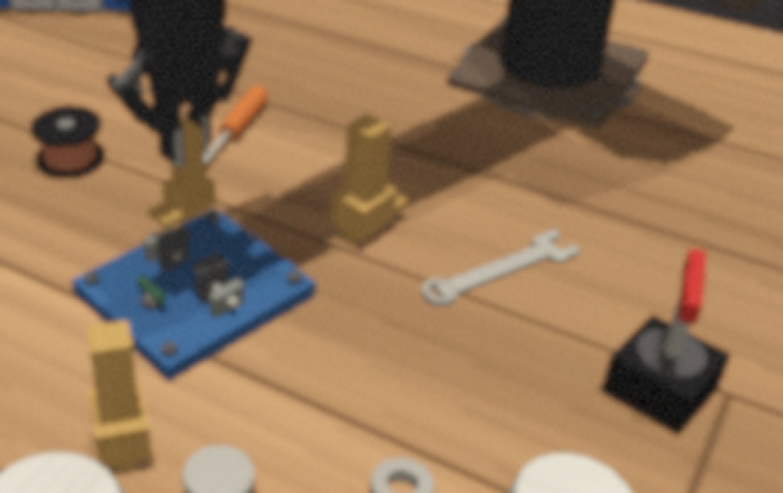

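View pics/w17.png

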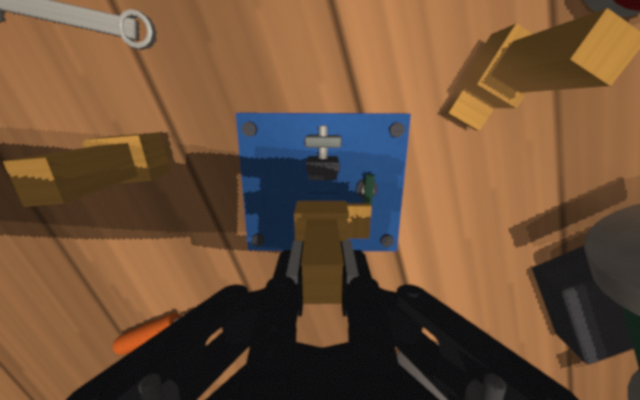

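The block hangs upright and clear above the cheeks at s17c (188,170). The nest is empty, the screw bar lies along the jig's y, the key stands in its stand at (680,340), and everything else looks undisturbed. Handing in.

Run:
```python
from plant import *
print(sign_off())
```

```text
the job is handed in; nothing more can be done
None
```

The job is handed in at about 24 s of the 59 s allowed; `sign_off()` reports no verdict.

- **Screw:** I turned it with the key, lifted the key straight off, and measured the bar afterwards at about 1.57 rad. The gripper never came near the screw.
- **Key:** It is back upright in its stand and let go. In the wrist picture it looks centred; I judged that by eye and did not measure it.
- **Cheeks:** I rocked the block about 0.2 rad to each side. The left cheek's rod shortened by about 7 mm. I could not see the right cheek directly, but after the rocking the block came past both noses with only its own weight of about 5 to 6 N on the wrist.
- **Final hold:** The block is gripped (opening 18.9 mm), still and upright. I lifted it about 84 mm, so by that measure its underside is about 37 mm above the cheek tops. It sits within about 2 mm sideways of the nest.
- **Bystanders:** Those in the last two pictures look unmoved, also judged by eye.

One disagreement came up: the scene camera put points about 10 mm off the other two views. I took all positions from the wrist camera, with the top view as a rough check, and the wrist camera's sizes matched the given dimensions to within about 6 mm.

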